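# Close the denture flask clamp and start its flange nut

### The job

Close the loaded denture flask clamp: lower its hinged bridge gently onto the flask, fork round the stud. Then start the flange nut (not the smaller plain nut) squarely on the stud without forcing it (backing it off until the thread drops in is the sure way to find the start) and run it down clockwise until its flange bears on the bridge. Leave the other things on the bench where they are.

Things in the scene. Friction and masses are not known exactly. Their poses are not given: they have to be found in the camera images.
- clamp: Denture flask clamp screwed to the bench: grey base plate 195 x 100 mm, 24 mm thick, brass flask 80 x 86 mm on it (top 86 mm up). Origin: centre of the plate's underside; x runs from the stud end to the hinge end, z up. Steel stud at x = -65, hinge posts at x = +65 mm. Stud: plain pilot 18 mm across, tip coned to 13 mm; below it a three-start right-hand round thread, 23.4 mm over its crests.
- stud_tip (a point): Top of the stud's pilot, on its axis, 137 mm above the bench. The three thread ridges begin 13 mm lower, blunt, at 120 degree spacing; one begins on the clamp's -x side. Pitch 6 mm, lead 18 mm a turn: clockwise (from above) takes the nut 2.9 mm down per radian. Backed off past the ridges' ends it drops one pitch.
- stud_seat (a point): On the stud's axis at the height of the closed bridge's top face (110 mm above the bench): where the centre of the nut's underside is when its flange bears on the bridge. Axes as the clamp's.
- bridge_hinge (a point): Centre of the bridge's hinge pin, 104 mm above the bench; the pin runs along the clamp's y axis.
- bridge (a joint): Angle of the hinged steel bridge (rad): 0 = level, resting on the flask with its 28 mm fork slot round the stud; grows as it is raised, 1.57 = upright, stop at 1.75. Bar 12 mm thick, 30 mm wide, fork 56 mm wide, reaching 156 mm from the pin. 0.4 kg; slight hinge friction: it stays where it is near upright but falls if let go below about 1.2.
- handle_1 (a point): Middle of the grip of the bridge's cross handle on the clamp's +y side: a round rod 12 mm thick, parallel to the hinge pin, 130 mm from it, free from 28 to 95 mm off the bridge's middle line (ball 18 mm at the end); this point is 76 mm off. With the bridge down it is 104 mm above the bench. Moves with the bridge.
- handle_2 (a point): The same grip on the clamp's -y side, next to the drawer cabinet (whose top is 150 mm up). handle_1 is on the side of the paper bin (back wall 139 mm up) and of the service pole behind the bench.
- flange_nut: Large steel hexagon nut (0.16 kg) with a round flange, lying flange down on the grey drawer cabinet (top 150 mm above the bench): hexagon 38 mm across flats, flange 50 mm across and 5 mm thick, 26 mm high in all, bore crests 20 mm. Origin: centre of its underside, z up; x points at a flat, and at the low end of one of its three thread ridges (4.5 mm above the underside, others at 120 degrees).
- plain_nut: Smaller plain hexagon nut, 30 mm across flats, 16 mm high, no flange; on the same cabinet; does not fit the stud; to be left alone. Origin: centre of its underside.
- dappen: Small clear glass waisted dish, 34 mm across, 22 mm high, on the same cabinet; to be left alone. Origin: centre of its underside.
- wax_block: Pink block of wax, 32 x 55 x 14 mm; to be left alone. Origin: centre of its underside.
- bottle_1: Small white bottle, 30 mm across, 50 mm high; to be left alone. Origin: centre of its underside.
- bottle_2: Small bottle with a blue label, 30 mm across, 60 mm high; to be left alone. Origin: centre of its underside.

How it is judged:
By the outcome, as a careful person would: the job done as asked, in the order asked, and still so for the second after the job is handed in, with the robot touching nothing.
It also fails if it takes over 67 s, if anything falls off the work surface, if the arm or the gripper's body presses on something with over 40 N, if the wrist force passes 120 N, or if a joint passes its speed limit or range.

### The arm

A 7-joint arm with a two-finger parallel gripper is mounted at the origin on the work surface; the furniture and walls round the work are solid. World frame = base frame: x ahead of the robot, y to its left, z up, the work surface at z = 0. Lengths are in m, angles in rad, forces in N, time in s.
With the tool pointing down it reaches from about 0.425 to 0.95 m from the base axis. Payload 4.7 kg.
Tool frame: the origin (TCP) lies between the finger pads; the fingertips stand 25 mm ahead of it and the grasp point (between the pads) lies 6 mm ahead of it; z points along the fingers, y is the line along which they close (so a half turn about z gives the same grasp; the last joint's range is limited). The gripper opens to 85 mm and grips with 20 to 120 N. Pads are 22 mm wide; open, the fingers measure 114 mm over their backs; the gripper's body (76 mm by 85 mm) begins 54 mm behind the grasp point. The pads swing forward as they close: fully open they stand 13 mm farther back than shut.
Start: joints at [-1.224, 0.469, -0.049, 1.532, 0.024, 1.141, -0.082], TCP at [0.248, 0.628, 0.256] pointing down, gripper open.
Joint ranges: [-2.59, 2.59], [-0.33, 1.99], [-1.39, 1.29], [0.1, 2.45], [-1.04, 4.18], [0.21, 1.99], [-2.66, 2.66]. Speed limits (rad/s): [2.57, 2.57, 3.14, 3.14, 3.14, 3.14, 3.14].

### API

Orientations are given as a 3x3 rotation matrix whose columns are the frame's x, y, z axes.
In Python, from rig import * gives the robot as it stands. Calls block until the motion is done:
- movep(position, orientation): joint-space move of the TCP to a pose.
- move_l(position, attitude=None, feed=0.15, until_force=None): straight line of the TCP; attitude=None keeps the orientation; feed is the mean speed in m/s. With until_force (N) it stops when the force on the tool has changed by that much, and returns True; else False.
- move_joints(angles): joint-space move.
- command_gripper(opening, newtons=None): finger opening in m; newtons is the grip in N (None keeps the last); returns when the fingers have stopped.
- sleep(seconds).
- inverse_kinematics(position, orientation): joint angles nearest the present ones, or None.
- sense(): the state.
- camera(name): name is "scene" or "top" or "wrist"; returns (picture, depth): 480x640x3 uint8, red, green, blue; 480x640 float32, m along the optical axis (not along the pixel's ray), 0 where there is no reading.
- camera_params(name): a dict with "K" (3x3 intrinsics, pixels), "dist" ([k1, k2, p1, p2, k3] as OpenCV has them; the pictures are not rectified), "position" and "rotation" of the camera in the world; the wrist camera has in their place "tool_from_camera" (4x4, takes a point from camera to tool coordinates, whose origin is the TCP and whose axes are the flange's). Camera axes: x right, y down, z forward; pixel columns grow to the right and rows downward; lengths in m; the calibration is good to about 2 mm. A picture is of the moment at which its call begins: read the wrist's pose just before it. camera_params takes no time and is no camera call.
A pose or a line that the arm cannot do raises Unreachable and nothing moves.
- finish_job(): hands the job in; it is judged then, once.
The state is a dict: "time_s": time; "joint_pos": joint angles; "qd": joint speeds; "joint_efforts": joint torques, N m; "position": TCP position; "tcp_rot": TCP orientation; "wrist_force": force on the tool from outside, world axes, zero at the start; "ft_torque": the same for the moment, N m; "finger_gap": finger opening in m; "gripper_force": force on a finger pad.
Only numpy, scipy, OpenCV 4.12 (cv2) and the standard library are available. Lean on these libraries where they do the work, as an engineer would, in place of code of your own. Each camera call takes 0.05 s, during which the arm holds its last target. There are 200 camera calls.

## Working session

There is one attempt and no reset: what is moved stays moved. The work goes in short steps, each a Python script; the robot and the scene stay as the last script left them, time stands still between calls to the robot, and variables do not carry over. Pictures are saved under pics/ and viewed, at most 10 in all, crops included, and the job is handed in when it is done.

```bash
mkdir -p pics; ls; python3 - <<'E'
from rig import *
import cv2,numpy as np
s=sense();print(s)
for n in("scene","top"):
    p,d=camera(n);cv2.imwrite(f"pics/{n}0.png",p[:,:,::-1]);np.save(f"{n}0.npy",d);print(n,camera_params(n))
print(camera_params("wrist"))
E
```

```text
pics
{'time_s': 0.0, 'joint_pos': array([-1.22388531,  0.46943681, -0.04858104,  1.5337115 ,  0.02410395,
        1.14098839, -0.08227699]), 'qd': array([-0.00026283,  0.00072961,  0.00022783, -0.00102265,  0.00101058,
       -0.0007698 , -0.001766  ]), 'joint_efforts': array([-7.27854990e-05, -5.10302567e+01, -4.68949985e-02, -2.37719876e+01,
        1.06106940e-02,  7.36171554e-03,  8.55390510e-06]), 'position': array([0.2475418 , 0.62738931, 0.25525701]), 'tcp_rot': array([[-9.30226535e-01,  3.66985261e-01, -6.41575531e-04],
       [ 3.66985812e-01,  9.30224699e-01, -1.85022064e-03],
       [-8.21942993e-05, -1.95657345e-03, -9.99998083e-01]]), 'wrist_force': array([ 0.55657901,  0.02558205, -0.28098959]), 'ft_torque': array([ 0.06078731, -0.03284794,  0.02904981]), 'gripper_force': 0.0, 'finger_gap': 0.0850242321299343}
scene {'K': array([[501.65965468,   0.        , 321.86298385],
       [  0.        , 501.65965468, 241.25270491],
       [  0.        ,   0.        ,   1.        ]]), 'dist': array([-0.00882938,  0.        ,  0.        ,  0.        ,  0.        ]), 'position': arr
[... 561 characters left out ...]
],
       [-0.99994107,  0.00999256,  0.00424264],
       [-0.00523208, -0.10117121, -0.99485527]])}
{'K': array([[393.90923378,   0.        , 320.39761093],
       [  0.        , 393.90923378, 233.74411768],
       [  0.        ,   0.        ,   1.        ]]), 'dist': array([-0.0812591,  0.       ,  0.       ,  0.       ,  0.       ]), 'tool_from_camera': array([[ 8.33296843e-04, -9.53176754e-01, -3.02412600e-01,
         7.68285444e-02],
       [ 9.99999648e-01,  7.63698932e-04,  3.48386541e-04,
        -1.56393090e-04],
       [-1.01121773e-04, -3.02412784e-01,  9.53177055e-01,
        -1.16521301e-01],
       [ 0.00000000e+00,  0.00000000e+00,  0.00000000e+00,
         1.00000000e+00]])}
```

View pics/scene0.png

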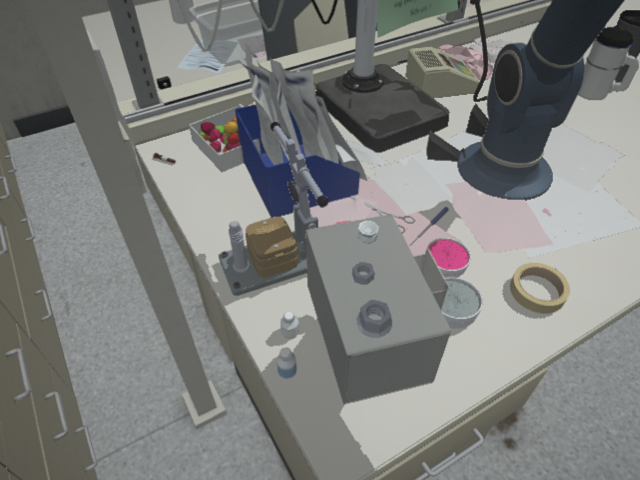

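View pics/top0.png

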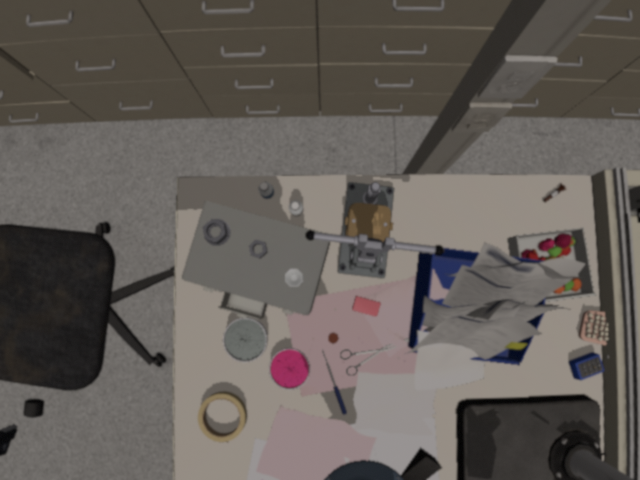

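The scene view has the clamp near (265,250) with its bridge upright, and the flange nut at (376,316) on the cabinet. In the top view the flange nut is at (215,232), the plain nut at (259,248), the stud near (375,187), and the handle bar runs from (310,235) to (440,250).

```bash
cat > h.py <<'E'
from rig import *
import cv2,numpy as np
def ext(n,s=None):
    c=camera_params(n)
    if n=="wrist":
        T=np.eye(4);T[:3,:3]=s["tcp_rot"];T[:3,3]=s["position"];T=T@c["tool_from_camera"];return c["K"],c["dist"],T[:3,:3],T[:3,3]
    return c["K"],c["dist"],c["rotation"],c["position"]
def ray(E,uv):
    K,d,R,t=E
    p=cv2.undistortPoints(np.array(uv,float).reshape(-1,1,2),K,d)[:,0]
    return np.c_[p,np.ones(len(p))]@R.T
def atz(E,uv,z):
    r=ray(E,uv);return E[3]+r*((z-E[3][2])/r[:,2])[:,None]
def cloud(E,D):
    v,u=np.indices(D.shape);r=ray(E,np.c_[u.ravel(),v.ravel()]);return (E[3]+r*D.reshape(-1,1)).reshape(*D.shape,3)
def tri(Es,uvs):
    A=np.zeros((3,3));b=np.zeros(3)
    for E,uv in zip(Es,uvs):
        r=ray(E,[uv])[0];r/=np.linalg.norm(r);P=np.eye(3)-np.outer(r,r);A+=P;b+=P@E[3]
    return np.linalg.solve(A,b)
def project(E,X):
    K,d,R,t=E
    return cv2.projectPoints(np.atleast_2d(X).astype(float),R.T,-R.T@t,K,d)[0][:,0]
E
python3 - <<'E'
from h import *
np.set_printoptions(precision=4,suppress=True)
for n,px in (("top",[(215,232),(205,225),(259,248),(375,187),(315,236),(437,249),(370,245),(345,215),(215,270)]),("scene",[(376,316),(236,225),(276,127),(321,198),(300,250),(400,350)])):
    C=cloud(ext(n),np.load(n+"0.npy"))
    for u,v in px: print(n,u,v,C[v,u])
a=cv2.imread("pics/top0.png")[165:305,170:460];b=cv2.imread("pics/scene0.png")[110:410,210:460]
cv2.imwrite("pics/a.png",cv2.resize(a,(800,386),interpolation=cv2.INTER_CUBIC))
cv2.imwrite("pics/b.png",cv2.resize(b,(500,600),interpolation=cv2.INTER_CUBIC))
E
```

```text
top 215 232 [0.5644 0.2737 0.1517]
top 205 225 [0.5735 0.2853 0.1769]
top 259 248 [0.5348 0.1938 0.1494]
top 375 187 [ 0.6477 -0.0187  0.1357]
top 315 236 [0.5442 0.0908 0.2377]
top 437 249 [ 0.5211 -0.1038  0.2401]
top 370 245 [0.5308 0.0012 0.2189]
top 345 215 [0.6153 0.0327 0.023 ]
top 215 270 [0.4958 0.2731 0.1497]
scene 376 316 [0.5566 0.2624 0.1492]
scene 236 225 [ 0.6493 -0.0131  0.1379]
scene 276 127 [ 0.5242 -0.0971  0.2394]
scene 321 198 [0.5502 0.0991 0.2411]
scene 300 250 [0.5463 0.0165 0.0455]
scene 400 350 [0.5525 0.3163 0.1326]
```

View pics/a.png

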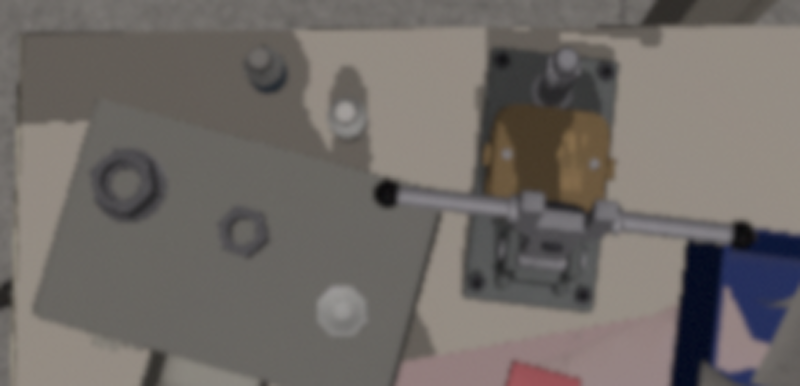

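View pics/b.png

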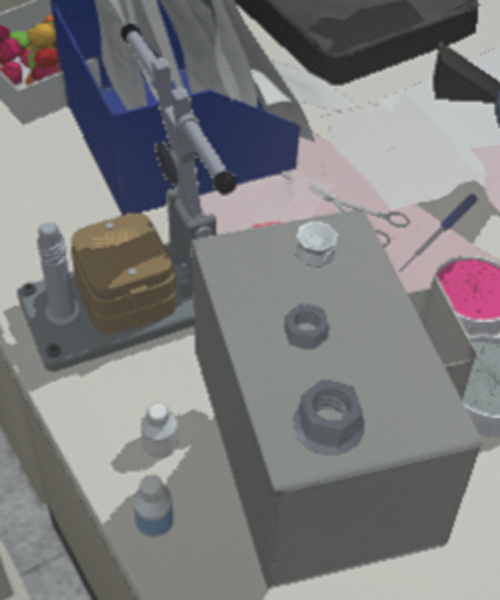

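The zoomed views agree: the stud stands at the far (+x) end of the clamp and the bridge is nearly upright. The handle has its +y-world end over the cabinet's corner and its -y end at the bin. Next I'll map the obstacle heights in the clamp frame.

```bash
python3 - <<'E'
from h import *
np.set_printoptions(precision=4,suppress=True,linewidth=220)
P=np.vstack([cloud(ext(n),np.load(n+"0.npy"))[np.load(n+"0.npy")>0] for n in("top","scene")])
y=np.array([-.0255,-.1955,0]);y/=np.linalg.norm(y);x=np.array([y[1],-y[0],0])
S=np.array([.647,-.016,0]);O=S+.065*x
q=np.c_[(P-O)@x,(P-O)@y,P[:,2]]
xs=np.arange(-.24,.16,.02);ys=np.arange(-.2,.2,.02)
print("y->",(ys*1000).astype(int))
for a in xs:
    row=[]
    for b in ys:
        m=(abs(q[:,0]-a-.01)<.01)&(abs(q[:,1]-b-.01)<.01)&(q[:,2]<.6)
        row.append(int(1000*q[m,2].max()) if m.any() else -1)
    print("%5d|"%round(a*1000),*["%4d"%r for r in row])
# handle points from both clouds
for n in("top","scene"):
    D=np.load(n+"0.npy");C=cloud(ext(n),D)
    m=(C[...,2]>.228)&(C[...,2]<.26)&(abs((C-O)@y)<.095)&(abs((C-O)@y)>.035)&(abs((C-O)@x-.05)<.03)
    c=(C[m]-O);X=c@x;Y=c@y;p=np.polyfit(Y,X,1);print(n,m.sum(),p,np.percentile(C[m][:,2],[5,50,95]))
    m=(C[...,2]>.13)&(C[...,2]<.145)&(np.linalg.norm((C-S)[...,:2],axis=-1)<.03);print("stud",m.sum(),C[m].mean(0))
E
```

```text
y-> [-200 -180 -160 -140 -120 -100  -80  -60  -40  -20    0   19   39   59   79   99  119  139  159  179]
 -240|   -1   -1   -1   -1   -1   -1 -743 -742 -743 -741 -743 -739 -736 -740 -742 -712  488   -1   -1   -1
 -220|   -1   -1   -1   -1   -1 -748 -742 -743 -742 -744 -741 -743 -740 -743 -741 -717  515  524  528  529
 -200|   -1   -1   -1   -1   -1 -745 -743 -741 -743 -745 -741 -741 -743 -741 -743 -711  524  526  526  409
 -180|   -1   -1   -1   -1   -1 -741 -742 -740 -741 -742 -742 -742 -742 -741 -741 -724 -716 -741 -746 -740
 -160|   -1   -1   -1   -1 -745 -743 -740 -742 -742 -742 -744 -746 -740    1    0    3    1    2    2    2
 -140|   -1   -1   -1   -1 -741 -743    0    0    2    1    2    4    2    3    3    2    3    2    4    3
 -120|    2    1    2    3    2    3    4   21   23   23   23   25   24    3    3    3    4    3    3    3
 -100|    4    3    3    4    3    3    3   29   33  118  122   30   30    3    2    4    2    3    2    3
  -80|    4    4    2    4    3    4    3   26   27  139  140   26   26    3    3    2    4    2    3    4
  -60|    3   30   48   32    2
[... 613 characters left out ...]
 60|  168  167  152  152  153  152  151   29  117  188  186  118   30    3    3  139  140  250  289  289
   80|  168  165  152  152  152  152  151   29   47   76   74   49   32    2    5  140  140  217  256  261
  100|  152  153  156  173  173  152  148    4    2    3    2    3    7    8    9  140  141  149  164  211
  120|  152  152  152  173  174  152    3    4    2   13   14    7   11    9  222  235  238  241  263  278
  140|  152  152  152  152  152  152    3    3    3   15   18   17   17   10    9  169  250  248  280  282
top 560 [-0.002   0.0501] [0.2337 0.2375 0.2399]
stud 75 [ 0.649  -0.0186  0.1352]
scene 346 [-0.0058  0.0453] [0.2331 0.2375 0.2396]
stud 76 [ 0.6523 -0.0171  0.1348]
```

```bash
cat >> h.py <<'E'
def Rd(a): # tool down, tool y at world heading a
    y=np.array([np.cos(a),np.sin(a),0]);z=np.array([0,0,-1.]);return np.c_[np.cross(y,z),y,z]
def snap(n):
    s=sense();p,d=camera("wrist");np.savez(f"w{n}.npz",d=d,p=p,R=s["tcp_rot"],t=s["position"])
def load(n):
    z=np.load(f"w{n}.npz");return z["p"],z["d"],ext("wrist",dict(tcp_rot=z["R"],position=z["t"]))
E
python3 - <<'E'
from h import *
a=1.195
for i,p in enumerate([(.56,.27,.31),(.54,.22,.33),(.64,-.01,.34),(.63,-.05,.34)]):
    movep(p,Rd(a if i<2 else 1.5));snap(i);s=sense();print(s["time_s"],s["position"],s["joint_pos"])
m=np.vstack([np.hstack([cv2.resize(load(i)[0],(400,300)) for i in r]) for r in((0,1),(2,3))])
cv2.imwrite("pics/m.png",m[:,:,::-1])
E
```

```text
1.8917 [0.55913193 0.27182637 0.30972146] [-0.59360148  0.33984773  0.09785817  1.60534694 -0.03580608  1.19852326
  0.70967392]
2.2833 [0.53967028 0.22090717 0.33027114] [-0.55004175  0.26000029  0.11197628  1.6679087  -0.03148302  1.21456838
  0.76526706]
3.3167 [ 0.63992107 -0.00685085  0.33948673] [-0.19509038  0.35488588  0.19290305  1.52252819 -0.07135488  1.27188258
  1.51113613]
3.65 [ 0.62982859 -0.04903228  0.34022023] [-0.14337022  0.33986093  0.2092056   1.54323836 -0.07342625  1.26591878
  1.57689064]
```

View pics/m.png

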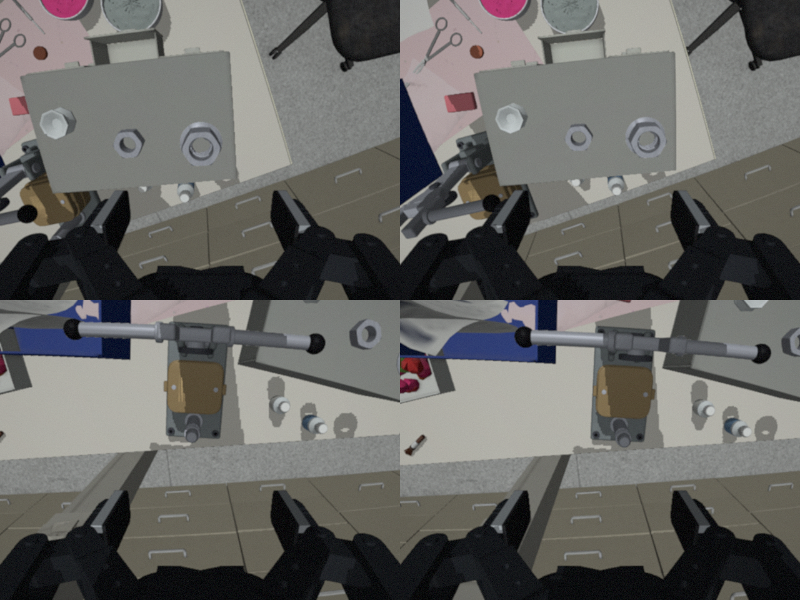

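The top row of the montage shows the flange nut at wrist pixels (322,234) and (392,221), both full resolution. The bottom row shows the stud tip near (307,216) and (358,222), and the rod running clear across the clamp on both sides.

```bash
python3 - <<'E'
from h import *
np.set_printoptions(precision=4,suppress=True,linewidth=200)
def views():
    for i in range(4):
        p,d,E=load(i);yield f"w{i}",d,E
    for n in("top","scene"): yield n,np.load(n+"0.npy"),ext(n)
def width(h):
    best=[]
    for a in np.radians(np.arange(0,60,.5)):
        w=0;c=[]
        for k in range(3):
            n=np.array([np.cos(a+k*np.pi/3),np.sin(a+k*np.pi/3)]);pr=h@n;w+=np.ptp(pr);c.append((pr.max()+pr.min())/2)
        best.append((w/3,np.degrees(a)))
    return min(best)
for n,d,E in views():
    C=cloud(E,d);C[d<=0]=9
    r=np.linalg.norm(C[...,:2]-[.563,.275],axis=-1)
    m=(r<.035)&(C[...,2]>.170)&(C[...,2]<.185)
    if m.sum()>30:
        h=C[m];hp=cv2.convexHull(h[:,:2].astype(np.float32))[:,0];M=cv2.moments(hp)
        print(n,"nut",m.sum(),M["m10"]/M["m00"],M["m01"]/M["m00"],"z",np.median(h[:,2]),"af",width(hp))
    m=(np.linalg.norm(C[...,:2]-[.65,-.018],axis=-1)<.02)&(C[...,2]>.1335)&(C[...,2]<.145)
    if m.sum()>8: print(n,"stud",m.sum(),C[m].mean(0),np.ptp(C[m],axis=0), np.median(C[m][:,2]))
    m=(abs(C[...,0]-.535)<.03)&(C[...,2]>.228)&(C[...,2]<.245)&(abs(C[...,1])<.09)&(abs(C[...,1])>.04)
    if m.sum()>50:
        p=np.polyfit(C[m][:,1],C[m][:,0],1);print(n,"rod x=%.4f*y+%.4f"%tuple(p),m.sum(),np.percentile(C[m][:,2],[50,95]))
    m=(abs(C[...,0]-.58)<.07)&(C[...,2]>.080)&(C[...,2]<.094)&(abs(C[...,1])<.07)
    if m.sum()>50:
        print(n,"flask",m.sum(),cv2.minAreaRect(C[m][:,:2].astype(np.float32)*1000))
    m=(abs(C[...,0]-.58)<.13)&(C[...,2]>.015)&(C[...,2]<.03)&(abs(C[...,1]-0)<.08)
    if m.sum()>50:
        print(n,"plate",m.sum(),cv2.minAreaRect(C[m][:,:2].astype(np.float32)*1000),np.median(C[m][:,2]))
E
```

```text
w0 nut 1727 0.5649044590814349 0.27013694379242814 z 0.17490800362298065 af (np.float64(0.03855232589537159), np.float64(42.0))
w0 rod x=0.0554*y+0.5392 534 [0.2373 0.2388]
w0 flask 4413 ((578.6663208007812, -9.834857940673828), (82.0947265625, 141.68116760253906), 84.97771453857422)
w0 plate 1121 ((582.404541015625, -10.319583892822266), (99.86511993408203, 186.8769073486328), 83.4723892211914) 0.023069375705408235
w1 nut 1492 0.5646928839605786 0.270054310805434 z 0.1748530291055399 af (np.float64(0.03834414093412153), np.float64(41.5))
w1 rod x=0.1262*y+0.5333 1303 [0.2372 0.2389]
w1 flask 3016 ((567.6209106445312, -12.265975952148438), (114.96125030517578, 85.732421875), 0.15046334266662598)
w1 plate 1258 ((586.1200561523438, -10.157577514648438), (211.03457641601562, 80.94589233398438), 9.070857048034668) 0.022726759044926215
w2 stud 279 [ 0.65   -0.0197  0.1354] [0.0168 0.0161 0.0037] 0.13555211984261212
w2 rod x=0.1270*y+0.5356 4496 [0.2373 0.239 ]
w2 flask 7126 ((590.9600830078125, 6.098979949951172), (120.0561294555664, 117.64653015136719), 85.72969055175781)
w2 plate 5068 (
[... 809 characters left out ...]
4.54521179199219, 136.12109375), 52.61849594116211)
top plate 1592 ((587.1806640625, 4.164604187011719), (130.02835083007812, 195.8960418701172), 82.68497467041016) 0.023137287199240464
scene nut 445 0.5661873666431605 0.27024188074580197 z 0.1749009374487671 af (np.float64(0.03918676484494701), np.float64(41.0))
scene stud 58 [ 0.6524 -0.0182  0.1357] [0.0163 0.0175 0.0046] 0.13576870307739808
scene rod x=0.1238*y+0.5379 298 [0.2375 0.2395]
scene flask 1481 ((582.3714599609375, -4.588348388671875), (95.5356674194336, 117.5342025756836), 54.98966979980469)
scene plate 1582 ((607.1459350585938, 2.6671142578125), (133.53785705566406, 162.13490295410156), 81.48372650146484) 0.023231457809974432
```

```bash
cat >> h.py <<'E'
S=np.array([.650,-.0195,0.]);yc=np.array([-.126,-.992,0]);xc=np.array([-.992,.126,0]);H=S+.13*xc+[0,0,.104]
def rod(th,off=-.060): return H+off*yc-.13*np.cos(th)*xc+np.array([0,0,.13*np.sin(th)+.006])
A=np.arctan2(-xc[1],-xc[0])
def st(*a):
    s=sense();print(*a,"t%.2f"%s["time_s"],s["position"].round(4),"F",s["wrist_force"].round(1),"T",s["ft_torque"].round(2),"gap %.4f"%s["finger_gap"],"gf %.0f"%s["gripper_force"],"j7 %.2f"%s["joint_pos"][6]);return s
E
python3 - <<'E'
from h import *
p=rod(1.464);print(p)
movep(p+[0,0,.07],Rd(A));snap(4);st()
print(move_l(p,feed=.1,until_force=8));st("down")
command_gripper(.0,25);st("grip")
cv2.imwrite("pics/g.png",camera("scene")[0][60:360,150:450,::-1])
E
```

```text
[0.54234629 0.054654   0.23925935]
t5.27 [0.5426 0.0547 0.3094] F [ 0.3 -0.2  1. ] T [-0.01 -0.01  0.01] gap 0.0851 gf 0 j7 -0.20
False
down t6.12 [0.5428 0.0546 0.2398] F [ 0.2  0.1 -0.1] T [0. 0. 0.] gap 0.0854 gf 0 j7 -0.17
grip t6.78 [0.5424 0.0547 0.2394] F [-0.4 -0.5  0.2] T [-0.02  0.08 -0.06] gap 0.0109 gf 24 j7 -0.17
```

View pics/g.png

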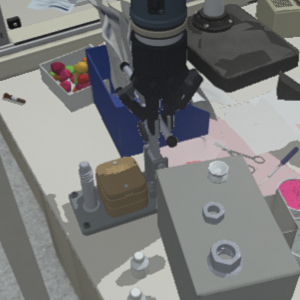

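The picture shows the fingers closed on the rod at about (165,125) in the crop. The 11 mm gap confirms the grip.

```bash
python3 - <<'E'
from h import *
for th in np.linspace(1.464,.06,13)[1:]:
    move_l(rod(th),feed=.1);s=sense()
    if np.linalg.norm(s["wrist_force"])>25: st("HIGH");break
    if int(th*100)%3==0: st("%.2f"%th)
else:
    st("near");print(move_l(rod(-.03),feed=.02,until_force=6));st("end")
E
```

```text
1.23 t7.43 [0.5722 0.0509 0.2324] F [0.8 0.8 1.4] T [ 0.05 -0.27  0.03] gap 0.0114 gf 25 j7 -0.14
1.11 t7.73 [0.5855 0.0492 0.2262] F [ 1.2 -0.4 -1.1] T [ 0.02 -0.08  0.06] gap 0.0107 gf 26 j7 -0.12
1.00 t8.03 [0.5988 0.0475 0.2188] F [ 1.   0.  -1.9] T [ 0.05 -0.21 -0.02] gap 0.0107 gf 25 j7 -0.11
0.88 t8.33 [0.6112 0.0459 0.21  ] F [ 1.6  0.3 -0.8] T [-0.04 -0.33 -0.02] gap 0.0113 gf 25 j7 -0.09
0.06 t10.43 [0.6578 0.04   0.1151] F [ 5.7 -0.8 -2.5] T [-0.1  -0.99  0.02] gap 0.0107 gf 25 j7 -0.03
near t10.43 [0.6578 0.04   0.1151] F [ 5.7 -0.8 -2.5] T [-0.1  -0.99  0.02] gap 0.0107 gf 25 j7 -0.03
True
end t10.88 [0.658  0.04   0.1093] F [-0.3 -0.2  4.8] T [-0.02  0.13  0.02] gap 0.0109 gf 26 j7 -0.02
```

```bash
python3 - <<'E'
from h import *
command_gripper(.04,50);st("open")
p=sense()["position"];move_l(p+[0,0,.10],feed=.2)
movep([.645,-.01,.26],Rd(.1));snap(5);st()
movep([.63,.02,.27],Rd(.6));snap(6)
command_gripper(.062)
N=np.array([.5647,.2702,0]);a=np.radians(101.8)
movep(N+[0,0,.25],Rd(a));st("over nut")
print(move_l(N+[0,0,.182],feed=.08,until_force=5));st("down")
command_gripper(.0,50);st("grip")
for i in(5,6):
    p,d,E=load(i);C=cloud(E,d);C[d<=0]=9
    m=(np.linalg.norm(C[...,:2]-S[:2],axis=-1)<.02)&(C[...,2]>.1325)&(C[...,2]<.145)
    print("stud",m.sum(),C[m].mean(0),np.ptp(C[m],axis=0))
    for k in(.04,.08,.11): 
        q=H-k*xc;v=project(E,q+[0,0,.006])[0].astype(int);print("bridge",C[v[1],v[0]] if 0<=v[1]<480 and 0<=v[0]<640 else v)
m=np.hstack([cv2.resize(load(5)[0],(400,300)),cv2.resize(load(6)[0],(400,300))]);w=camera("wrist")[0]
cv2.imwrite("pics/m2.png",np.vstack([m,np.hstack([cv2.resize(w,(400,300)),cv2.resize(camera("scene")[0],(400,300))])])[:,:,::-1])
E
```

```text
open t11.27 [0.6591 0.0396 0.1098] F [ 0.  -0.1  0.5] T [ 0.   -0.04 -0.03] gap 0.0400 gf 0 j7 -0.02
t12.36 [ 0.6441 -0.0096  0.2582] F [-0.4  0.2 -0.2] T [ 0.03 -0.   -0.03] gap 0.0401 gf 0 j7 0.20
over nut t14.23 [0.5657 0.2682 0.2501] F [-0.  -1.4 -0. ] T [-0.06 -0.02  0.04] gap 0.0622 gf 0 j7 1.24
False
down t15.23 [0.5651 0.2704 0.1826] F [ 0.4 -1.6 -0.4] T [ 0.   -0.01 -0.01] gap 0.0619 gf 0 j7 1.24
grip t15.57 [0.5652 0.2705 0.1829] F [-0.2  0.3  2.7] T [ 0.02  0.05 -0.02] gap 0.0368 gf 52 j7 1.24
stud 513 [ 0.64992476 -0.01892886  0.13515435] [0.01730039 0.01715757 0.00524828]
bridge [ 0.56012081 -0.00818145  0.10925529]
bridge [ 0.59976661 -0.01330955  0.10847133]
bridge [ 0.62983542 -0.01697064  0.10860866]
stud 431 [ 0.64970936 -0.01881709  0.1351619 ] [0.017551   0.0172883  0.00498611]
bridge [ 0.56014353 -0.00821442  0.10882836]
bridge [ 0.59981889 -0.01303858  0.10907619]
bridge [ 0.62996926 -0.01742827  0.10873109]
```

View pics/m2.png

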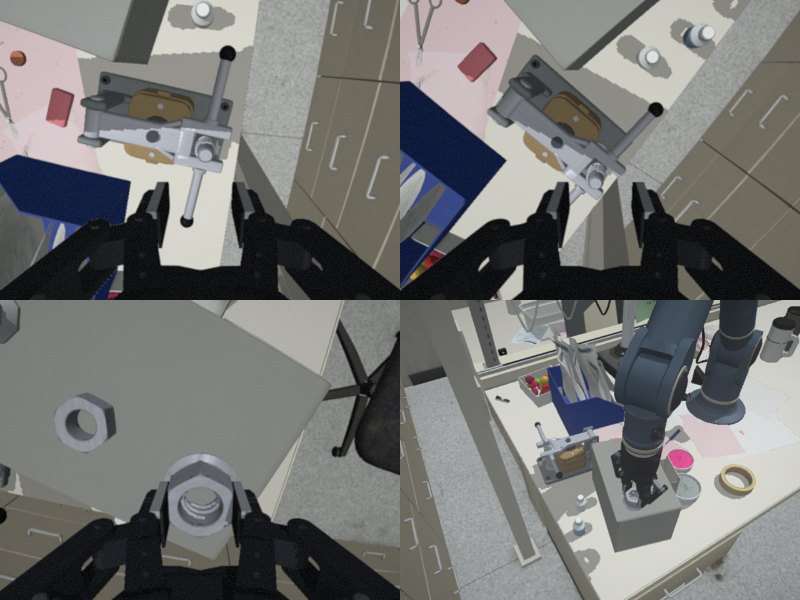

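Bridge is level at z≈0.109 with the stud up through its fork (205,148). The flange nut is held squarely on its flats at (200,500) in the montage, and the plain nut is untouched.

```bash
cat >> h.py <<'E'
C0=np.array([.6499,-.0191]);OFF=.0005;DZ=.0329
def tcp(under,a,c=C0):
    R=Rd(a);return np.r_[c-OFF*R[:2,0],under+DZ],R
E
python3 - <<'E'
from h import *
p=sense()["position"];move_l(p+[0,0,.06],feed=.2);st("lift")
P,R=tcp(.165,.7);movep(P,R);st("hover")
P,R=tcp(.142,.7);move_l(P,feed=.1);sleep(.3);st("above")
P,R=tcp(.112,.7);print(move_l(P,feed=.02,until_force=4));s=st("contact");print("underside",s["position"][2]-DZ)
E
```

```text
lift t16.12 [0.5646 0.2701 0.2419] F [-0.1  0.7 -1.9] T [-0.01 -0.01 -0.  ] gap 0.0367 gf 52 j7 1.24
hover t17.29 [ 0.6502 -0.0167  0.1975] F [ 0.5  0.2 -2. ] T [ 0.01 -0.05 -0.03] gap 0.0371 gf 51 j7 0.78
above t17.98 [ 0.6505 -0.0195  0.1755] F [ 1.2  0.7 -1.3] T [-0.   -0.02  0.01] gap 0.0370 gf 51 j7 0.78
True
contact t19.12 [ 0.6502 -0.0194  0.1497] F [0.2 0.7 4.4] T [-0.02  0.01 -0.03] gap 0.0370 gf 52 j7 0.79
underside 0.1167554103290543
```

```bash
python3 - <<'E'
from h import *
a=.7;u=sense()["position"][2]-DZ;lo=u
for i in range(20):
    a+=.1;u+=.00029
    P,R=tcp(u,a);move_l(P,R,feed=.004)
    s=sense();f=s["wrist_force"][2]
    if f>5: u+=.0004
    if f<1.5:
        P,R=tcp(u-.005,a);hit=move_l(P,feed=.015,until_force=3);n=sense()["position"][2]-DZ
        d=u-n;u=n
        if d>.0025: st("DROP",hit,d,a);break
    if i%3==0: st("%.2f u=%.4f"%(a,u))
    if s["joint_pos"][6]>2.5: st("limit");break
E
```

```text
0.80 u=0.1170 t19.95 [ 0.6505 -0.0198  0.1499] F [-1.1 -0.6  4.3] T [ 0.01  0.17 -0.06] gap 0.0368 gf 52 j7 0.87
1.10 u=0.1179 t21.34 [ 0.6506 -0.0195  0.1508] F [ 2.3 -1.1  1.5] T [-0.33 -0.42 -0.01] gap 0.0370 gf 52 j7 1.13
1.40 u=0.1186 t22.30 [ 0.6504 -0.0193  0.1515] F [0.1 0.2 5.2] T [-0.    0.05  0.05] gap 0.0369 gf 52 j7 1.39
1.70 u=0.1195 t23.34 [ 0.6503 -0.019   0.1523] F [ 0.7 -1.9  2.4] T [-0.35 -0.19  0.06] gap 0.0367 gf 52 j7 1.65
2.00 u=0.1193 t24.30 [ 0.6503 -0.0186  0.1522] F [0.1 1.1 2.2] T [ 0.15 -0.14  0.01] gap 0.0367 gf 52 j7 1.91
DROP True 0.003764362863773116 2.2000000000000006 t25.80 [ 0.6505 -0.0186  0.1481] F [-0.3 -0.5  3.7] T [-0.01  0.04 -0.01] gap 0.0370 gf 52 j7 2.09
```

```bash
python3 - <<'E'
from h import *
a=2.2;u=sense()["position"][2]-DZ
for i in range(16):
    a-=.12;u-=.12*.002865
    P,R=tcp(u,a);move_l(P,R,feed=.004)
    s=sense();f=s["wrist_force"];T=s["ft_torque"][2]
    if f[2]<-4: u-=.0003
    if f[2]>6: u+=.0003
    if i%2==0: st("%.2f u=%.4f"%(a,u))
    if abs(f).max()>20 or abs(T)>.8: st("STOP %.2f"%a);break
print(a,u)
E
```

```text
2.08 u=0.1149 t26.22 [ 0.6508 -0.0186  0.1479] F [ 1.5 -0.4  1.1] T [ 0.03 -0.26  0.05] gap 0.0367 gf 52 j7 1.98
1.84 u=0.1142 t26.75 [ 0.6505 -0.0189  0.1471] F [ 0.3 -0.7 -0.3] T [ 0.03 -0.3   0.  ] gap 0.0367 gf 52 j7 1.78
1.60 u=0.1135 t27.28 [ 0.6504 -0.019   0.1464] F [0.5 1.2 1.2] T [ 0.07 -0.25 -0.  ] gap 0.0371 gf 52 j7 1.57
1.36 u=0.1128 t27.82 [ 0.6504 -0.0192  0.1457] F [ 0.5 -0.1  1.9] T [ 0.05 -0.27  0.  ] gap 0.0371 gf 52 j7 1.36
1.12 u=0.1121 t28.35 [ 0.6503 -0.0193  0.145 ] F [1.3 1.4 2.8] T [ 0.06 -0.23 -0.01] gap 0.0371 gf 52 j7 1.16
0.88 u=0.1114 t28.88 [ 0.6503 -0.0194  0.1443] F [1.1 0.8 3.1] T [ 0.11 -0.24 -0.01] gap 0.0375 gf 52 j7 0.95
0.64 u=0.1107 t29.42 [ 0.6502 -0.0195  0.1437] F [1.3 0.7 3.3] T [ 0.09 -0.18 -0.03] gap 0.0370 gf 52 j7 0.75
0.40 u=0.1101 t29.95 [ 0.6501 -0.0195  0.1429] F [0.2 0.3 2.6] T [ 0.12 -0.13  0.02] gap 0.0366 gf 52 j7 0.54
0.27999999999999925 0.1097108677617747
```

```bash
python3 - <<'E'
from h import *
a=.28;u=.10971
for i in range(20):
    a-=.1;u-=.1*.002865
    P,R=tcp(u,a);move_l(P,R,feed=.004)
    s=sense();f=s["wrist_force"];T=s["ft_torque"][2]
    if f[2]<-4: u-=.0003
    if f[2]>5: u+=.0003
    st("%.2f u=%.4f"%(a,u))
    if abs(f).max()>20 or abs(T)>.6: print("STOP");break
print(a,u)
E
```

```text
0.18 u=0.1094 t30.47 [ 0.65   -0.02    0.1427] F [ 0.7 -0.   4.2] T [-0.03  0.04 -0.06] gap 0.0372 gf 52 j7 0.35
0.08 u=0.1094 t30.72 [ 0.6501 -0.02    0.1427] F [-0.3  0.9  6. ] T [-0.    0.11 -0.16] gap 0.0369 gf 52 j7 0.27
-0.02 u=0.1095 t30.97 [ 0.6503 -0.0199  0.1426] F [1.2 1.1 5.4] T [ 0.09  0.06 -0.39] gap 0.0370 gf 52 j7 0.18
-0.12 u=0.1092 t31.22 [ 0.6503 -0.0199  0.1425] F [1.2 0.6 4.8] T [ 0.1  -0.05 -0.29] gap 0.0370 gf 52 j7 0.10
-0.22 u=0.1092 t31.47 [ 0.6503 -0.0199  0.1424] F [2.1 0.2 5.7] T [0.02 0.04 0.11] gap 0.0369 gf 52 j7 0.01
-0.32 u=0.1092 t31.72 [ 0.6503 -0.0197  0.1423] F [ 2.6 -0.6  5.5] T [ 0.21 -0.1   0.39] gap 0.0369 gf 53 j7 -0.07
-0.42 u=0.1092 t31.97 [ 0.6503 -0.0197  0.1422] F [ 1.6 -1.2  5.5] T [-0.05 -0.2   1.01] gap 0.0369 gf 62 j7 -0.15
STOP
-0.42000000000000004 0.10920450000000001
```

```bash
python3 - <<'E'
from h import *
a=-.42;u=.1092
for i in range(3):
    a-=.07
    P,R=tcp(u,a);move_l(P,R,feed=.004);s=st("%.2f"%a)
    if abs(s["ft_torque"][2])>2: break
command_gripper(.060);st("open")
p=sense()["position"];move_l(p+[0,0,.11],feed=.15)
P=np.array([.62,.02,.27]);movep(P,Rd(.6));snap(7)
p,d,E=load(7);C=cloud(E,d);C[d<=0]=9
r=np.linalg.norm(C[...,:2]-C0,axis=-1)
m=(r<.019)&(r>.0125)&(C[...,2]>.12);h=C[m];A_=np.c_[h[:,:2]-C0,np.ones(len(h))];print("nut top plane",np.linalg.lstsq(A_,h[:,2],rcond=None)[0],m.sum())
m=(r<.0245)&(r>.0225)&(C[...,2]<.122)&(C[...,2]>.1);print("flange z",np.median(C[m][:,2]))
for k in(.04,.08): 
    v=project(E,H-k*xc+[0,0,.006])[0].astype(int);print("bridge",C[v[1],v[0]])
c=project(E,np.r_[C0,.12])[0].astype(int);print(c)
a=cv2.resize(p[max(0,c[1]-75):c[1]+75,c[0]-100:c[0]+100],(800,600),interpolation=cv2.INTER_CUBIC);cv2.imwrite("pics/f.png",a[:,:,::-1])
E
```

```text
-0.49 t32.22 [ 0.6503 -0.0197  0.1422] F [ 3.9 -1.1  2.8] T [-0.2  -0.5   1.87] gap 0.0366 gf 66 j7 -0.21
-0.56 t32.47 [ 0.6506 -0.0191  0.1423] F [ 5.3 -1.2  1.7] T [ 0.12 -0.93  2.58] gap 0.0371 gf 83 j7 -0.27
open t32.82 [ 0.6484 -0.0201  0.1414] F [ 0.6 -0.2 -0.6] T [-0.02 -0.02  0.02] gap 0.0601 gf 0 j7 -0.28
nut top plane [ 0.01095919 -0.0297903   0.13252118] 1493
flange z 0.11133181762059438
bridge [ 0.5605554  -0.00830437  0.10937027]
bridge [ 0.60001952 -0.01383171  0.10895631]
[324 287]
```

View pics/f.png

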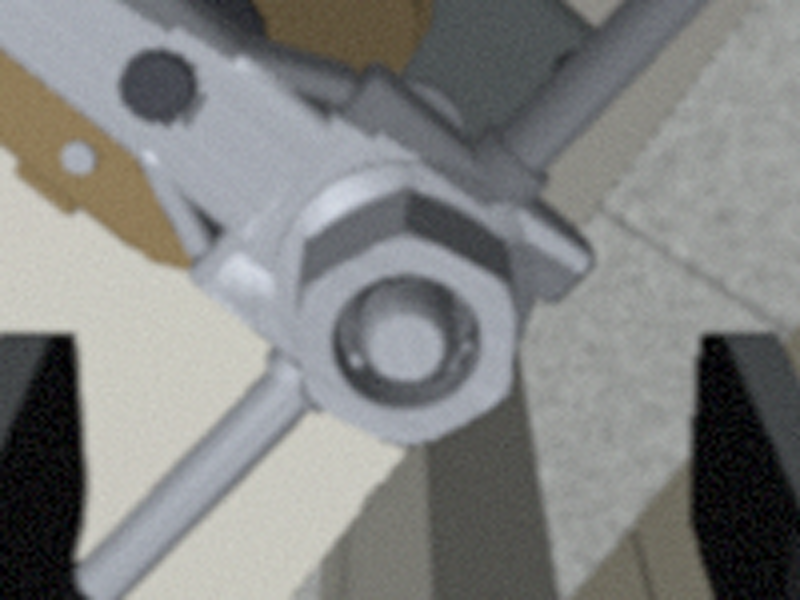

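The crop shows the nut flat and concentric on the stud (410,340), with its flange on the fork. A quick numeric check of its height follows.

```bash
python3 - <<'E'
from h import *
p,d,E=load(7);C=cloud(E,d);C[d<=0]=9
r=np.linalg.norm(C[...,:2]-C0,axis=-1)
m=(r<.0175)&(r>.0125)&(C[...,2]>.130);h=C[m]
print(np.linalg.lstsq(np.c_[h[:,:2]-C0,np.ones(len(h))],h[:,2],rcond=None)[0],np.median(h[:,2]),m.sum())
m=(r<.006)&(C[...,2]>.12);print("tip",np.median(C[m][:,2]))
m=(r<.0245)&(C[...,2]<.125)&(C[...,2]>.1);print(np.histogram(C[m][:,2],bins=np.arange(.1,.126,.002)))
st()
E
```

```text
[-0.01911269  0.01647683  0.13401303] 0.13414962568188962 882
tip 0.13576525732037167
(array([  0,   0,   0,   6,  54, 296, 407,  65,  63,  57,  82,  87]), array([0.1  , 0.102, 0.104, 0.106, 0.108, 0.11 , 0.112, 0.114, 0.116,
       0.118, 0.12 , 0.122, 0.124]))
t34.66 [0.6198 0.0196 0.2692] F [ 1.   0.3 -0. ] T [ 0.01 -0.    0.01] gap 0.0601 gf 0 j7 0.62
```

```bash
python3 -c "
from rig import *
print(finish_job())"
```

```text
the job is handed in; nothing more can be done
None
```

The clamp is closed: the bridge is level on the flask with its fork round the stud. The flange nut is threaded on and run down clockwise until it bore on the bridge (about 2.6 N m at the last turn). The gripper is clear, and the job was handed in at about 35 s; no verdict was returned.

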